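# Tip the ball sorter over to its other tray

### The job

Press down the raised side of the sorter's tipping gate so that it rocks over its pivot and comes to rest leaning the other way; then push the stop slide open by its upright post so that all three clay balls roll down into the tray on the newly lowered side. Do not touch the balls, and leave the other things on the table where they are.

Things in the scene. Friction and masses are not known exactly. Their poses are not given: they have to be found in the camera images.
- sorter: Plywood ball sorter, fixed. Origin on the table under the gate's pivot; x up the feed channel (away from the robot), y left. The gate's pivot lies along x, 70 mm high. Trays either side: |y| 100 to 248 mm, |x| under 59 mm, walls up to 72 mm high. Feed channel along x from 30 to 250 mm, |y| under 26 mm, wall tops 153 to 191 mm high; it ends over the gate's middle, sloping down to it.
- gate (a joint): Tipping gate, wooden trough 240 mm long (y), 86 mm wide, 40 mm wall and a small steel weight on the robot's side; -0.24 to 0.24 rad about the sorter's x. Positive: left (+y) end up, balls run to the right tray; negative: the reverse. Heavy above its pivot: past level it falls over by itself and rests on its stop at about 0.24. Starts leaning to either side. Under 1 N on a thumb plate tips it.
- thumb_left (a point): Upper face of the gate's left thumb plate, a flat tongue 40 mm wide (y), 6 mm thick, sticking out of the gate towards the robot, free from sorter x = -119 to -51 mm. This point: sorter x = -95 mm, 100 mm left of the pivot, 12 mm above it when level; it moves with the gate, 106 mm high when up, 58 mm when down. Pressing the raised one down rocks the gate over.
- thumb_right (a point): The same point on the right thumb plate, 100 mm right of the pivot.
- stop (a joint): Aluminium stop slide across the feed channel, in m: 0 shut (holds the balls back) to 0.045 fully open, sliding to the sorter's +y (left). About 1.2 N of friction; it stays where it is left. The balls pass from about 0.03.
- stop_post (a point): Middle of the right-hand (-y) face of the slide's upright post, a plate 26 mm wide (x), 10 mm thick (y), 40 mm tall, spanning 172 to 212 mm above the table; the strap under it ends at this face. At sorter x = 88 mm, y = -80 mm when shut; moves with the slide. Pushing this face to the sorter's +y opens the slide. Free space to its right.
- ball1_center (a point): Centre of a fired-clay ball, 30 mm across, about 35 g, waiting in the feed channel behind the stop slide (number 1 from the slide).
- ball2_center (a point): Centre of a fired-clay ball, 30 mm across, about 35 g, waiting in the feed channel behind the stop slide (number 2 from the slide).
- ball3_center (a point): Centre of a fired-clay ball, 30 mm across, about 35 g, waiting in the feed channel behind the stop slide (number 3 from the slide).
- bowl: Small terracotta bowl, 72 mm across, 40 mm high, on the table between the thumb plates; origin at the middle of its underside. Bystander, leave alone.
- jar: Glass jar with brushes, 68 mm across, 85 mm high, 195 mm with the brushes, left of the feed channel; origin at the middle of its underside. Bystander, leave alone.
- figure: Clay tower figure, 70 mm across, 135 mm high, right of the feed channel; origin at the middle of its underside. Bystander, leave alone.
- spatula: Wooden-handled spatula 180 mm long, lying left of the sorter; origin at the spatula's underside. Bystander, leave alone.
- pot: Little clay pot, 80 mm across, 78 mm high, left of the sorter; origin at the middle of its underside. Bystander, leave alone.
- block: Wooden block 75 x 50 x 45 mm, right of the sorter; origin at the middle of its underside. Bystander, leave alone.
Things that resemble listed ones, but are neither listed nor needed, are in the scene too. What is shaped like the part that bears ball2_center but blue, turquoise or white is not meant.

How it is judged:
By the outcome, as a careful person would: the job done as asked, in the order asked, and still so for the second after the job is handed in, with the robot touching nothing.
It also fails if it takes over 48 s, if anything falls off the work surface, if the arm or the gripper's body presses on something with over 40 N, if the wrist force passes 120 N, or if a joint passes its speed limit or range.

### The arm

A 6-joint arm with a two-finger parallel gripper is mounted at the origin on the work surface. World frame = base frame: x ahead of the robot, y to its left, z up, the work surface at z = 0. Lengths are in mm, angles in rad, forces in N, time in s.
With the tool pointing down it reaches from about 350 to 875 mm from the base axis. Payload 4.2 kg.
Tool frame: the origin (TCP) lies midway between the tips of the shut fingers; the grasp point (between the pads) lies 19 mm behind it; y points along the fingers, x is the direction in which the jaws open and shut, and the axes are right-handed (so a half turn about y gives the same grasp; the last joint's range is limited). The gripper opens to 85 mm and grips with 20 to 120 N. Pads are 22 mm wide; open, the fingers measure 114 mm over their backs; the gripper's body (76 mm by 85 mm) begins 54 mm behind the grasp point. The pads swing forward as they close: fully open they stand 13 mm farther back than shut.
Start: joints at [1.388, 0.385, 0.008, 0, -1.194, -0.259], TCP at [267.196, 564.983, 231.312] pointing down, gripper open.
Joint ranges: [-3.14, 3.14], [-1.21, 2.06], [-1.07, 1.41], [-3.16, 2.05], [-2.99, -0.16], [-3.1, 3.1]. Speed limits (rad/s): [2.79, 2.79, 3.14, 3.14, 3.14, 3.14].

### API

Orientations are given as a unit quaternion [x, y, z, w].
In Python, from bench import read_state, get_image, job_done gives the robot as it stands.
- The arm moves only by the tool play_rows, never from a script. Its argument "series" is a list of rows, each a list of 7 numbers: the shift along the tool's x, y, z in m, then the turn, a rotation vector about the tool's x, y, z in rad, then the finger opening in m, from 0 to 0.0854. In form: [[x, y, z, wx, wy, wz, claw], ...]. A call has 1 to 10 rows; each row shifts and turns the pose as measured when the row begins, along the tool's axes as they then stand; what a row does not reach is not made up. A row lasts 1/10 s, in which the tool goes at most 50 mm and 8.59 degrees, less where a joint would pass 70% of its speed; a pose out of reach is approached as far as the arm can. A call with a gripper value outside its range is refused whole. The fingers move at their own pace and stop on an object; the grip force is fixed at half the most. Time passes only in rows, so rows that do not move let the fingers close. It gives the time, the measured TCP pose, the force and the opening at its end, in the units of the state.
- read_state(): the state, without advancing time (a new reading comes with each control period).
- get_image(name): name is "scene" or "top" or "wrist"; returns a dict with "color" (480x640x3 uint8, red, green, blue), "intrinsics" (3x3 intrinsics, pixels), "origin" and "orientation" of the camera in the world. Camera axes: x right, y down, z forward; pixel columns grow to the right and rows downward; lengths in mm; the calibration is good to about 2 mm. A picture is of the moment at which its call begins. There is no depth.
- job_done(): hands the job in, once; it reports no verdict.
The state is a dict: "clock": time; "joints": joint angles; "joint_vel": joint speeds; "joint_efforts": joint torques, N m; "position": TCP position; "ee_rot": TCP orientation; "contact_force": force on the tool from outside, world axes, zero at the start; "wrist_torque": the same for the moment, N m; "gripper_width": finger opening in mm.
Only numpy, scipy, OpenCV 4.12 (cv2) and the standard library are available. Lean on these libraries where they do the work, as an engineer would, in place of code of your own. Each camera call takes 0.05 s, during which the arm holds its last target. There are 200 camera calls.

## Working session

There is one attempt and no reset: what is moved stays moved. The work goes in short steps, Python scripts to look and compute and a tool call to move; the robot and the scene stay as the last step left them, time stands still between calls to the robot, and variables do not carry over. Pictures are saved under pics/ and viewed, about 8 in all and at most 12, crops included, and the job is handed in when it is done.

Besides the shell and the picture viewer there is one more tool, called after ">>>" in YAML: its name, and indented under it one key for each argument. play_rows: Moves the arm, as the interface text tells. Its arguments: {"type":"object","properties":{"series":{"type":"array","items":{"type":"array","items":{"type":"number"}}}},"required":["series"]}

```bash
mkdir -p pics; cat > h.py <<'E'
import numpy as np,cv2
from scipy.spatial.transform import Rotation as R
from bench import *
def snap(n,f):
    d=get_image(n); cv2.imwrite('pics/'+f,cv2.cvtColor(np.array(d['color']),cv2.COLOR_RGB2BGR))
    np.savez('pics/'+f[:-4]+'.npz',K=d['intrinsics'],o=d['origin'],q=d['orientation']); return d
def load(f):
    d=np.load('pics/'+f+'.npz'); return d['K'],d['o'],R.from_quat(d['q']).as_matrix()
def atz(c,uv,z):
    K,o,M=c; r=M@np.linalg.solve(K,[uv[0],uv[1],1]); return o+r*(z-o[2])/r[2]
def proj(c,p):
    K,o,M=c; q=K@(M.T@(np.array(p)-o)); return q[:2]/q[2]
E
python3 - <<'E'
from h import *
for n in('scene','top'):
    d=snap(n,n+'1.png'); print(n,d['origin'],d['orientation'],d['intrinsics'])
print(read_state())
E
```

```text
scene [1153.54220547 -148.60548934  868.99936993] [ 0.76462464  0.55613157 -0.19479876 -0.26099862] [[516.36945382   0.         324.01556064]
 [  0.         516.36945382 236.1744298 ]
 [  0.           0.           1.        ]]
top [ 447.06205634   44.9948156  1196.68585405] [-0.70021237  0.71016803 -0.05275229  0.05080559] [[522.45431198   0.         315.31514498]
 [  0.         522.45431198 237.52634202]
 [  0.           0.           1.        ]]
{'clock': 0.1, 'joints': array([ 1.38757912e+00,  3.85493802e-01,  6.78595084e-03, -4.28297024e-04,
       -1.19398535e+00, -2.58609181e-01]), 'joint_vel': array([ 0.0001333 , -0.00162432,  0.00169405,  0.00241907, -0.00044554,
        0.0003367 ]), 'joint_efforts': array([-1.38453095e-03, -3.93318307e+01,  1.88931137e+01,  4.19799820e+00,
       -2.58428001e-03,  7.40422763e-06]), 'position': array([267.00549223, 564.53654029, 230.33260125]), 'ee_rot': array([ 0.37880037, -0.59704278,  0.59783488, -0.37768194]), 'contact_force': array([-0.12798356,  0.30413731, -0.04672976]), 'wrist_torque': array([0.0417982 , 0.00878279, 0.03207831]), 'gripper_width': 85.11289260328488}
```

View pics/top1.png

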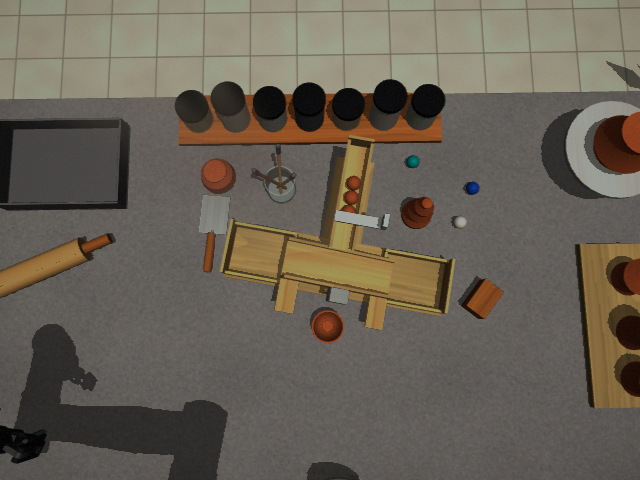

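View pics/scene1.png

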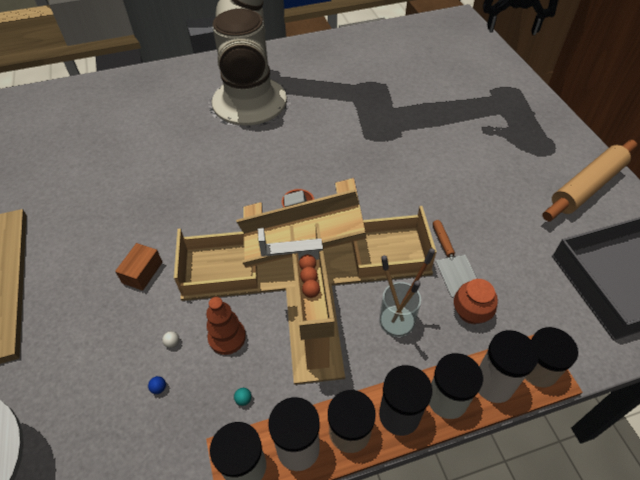

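Top view: the gate runs from (290,262) to (385,275). Its thumb plates are at (286,295) left and (376,312) right. The stop post is at (386,221) and the three red-brown balls are at (353,183), (351,198) and (349,210). The look-alikes to ignore are the turquoise, blue and white balls at (413,161), (473,188) and (460,222). In the scene view the left end looks raised; I'll measure that and check it in a crop.

```bash
cat >> h.py <<'E'
def S(p,P): # sorter->world
    x,y,a=P; c,s=np.cos(a),np.sin(a); return np.array([x+c*p[0]-s*p[1],y+s*p[0]+c*p[1],p[2]])
def thumb(side,g,x=-95):
    y,z=100*side,12; return [x,y*np.cos(g)-z*np.sin(g),70+y*np.sin(g)+z*np.cos(g)]
E
python3 - <<'E'
from h import *
from scipy.optimize import least_squares
c=load('top1')
obs=[((59,248,72),(231,219)),((-59,248,72),(222,272)),((59,-248,72),(454,259)),((-59,-248,72),(447,313))]
f=lambda P:np.concatenate([proj(c,S(p,P))-uv for p,uv in obs])
r=least_squares(f,[430,0,0],x_scale=[100,100,1]);P=r.x;print(P,r.fun.round(1)); np.save('P.npy',P)
ims={n:cv2.imread(f'pics/{n}1.png') for n in('top','scene')}
out=[]
for n,(u,v,w,h) in {'top':(205,125,260,215),'scene':(160,170,280,220)}.items():
    cc=load(n+'1');k=3 if n=='top' else 2.8
    im=cv2.resize(ims[n][v:v+h,u:u+w],None,fx=k,fy=k,interpolation=cv2.INTER_CUBIC)
    pts=[(S(thumb(s,g),P),col) for s in(1,-1) for g,col in((.24,(0,255,0)),(-.24,(255,0,255)))]
    pts+=[(S((88,-80,192),P),(255,255,0)),(S((88,-80,212),P),(255,255,0))]
    for p,col in pts:
        q=(proj(cc,p)-[u,v])*k; cv2.circle(im,tuple(int(t) for t in q),3,col,-1)
    cv2.imwrite(f'pics/c_{n}.png',im)
for s in(1,-1): print(s,[S(thumb(s,g),P).round() for g in(.24,-.24)])
print(S((88,-80,192),P))
E
```

```text
[ 5.51573961e+02 -7.26221415e+00 -1.92257724e-01] [-0.2 -0.1 -2.2 -0.1  1.5 -0.1  0.8  0.1]
1 [array([476., 103., 105.]), array([477., 109.,  58.])]
-1 [array([439., -87.,  58.]), array([440., -82., 105.])]
[ 622.66655099 -102.60288601  192.        ]
```

View pics/c_top.png

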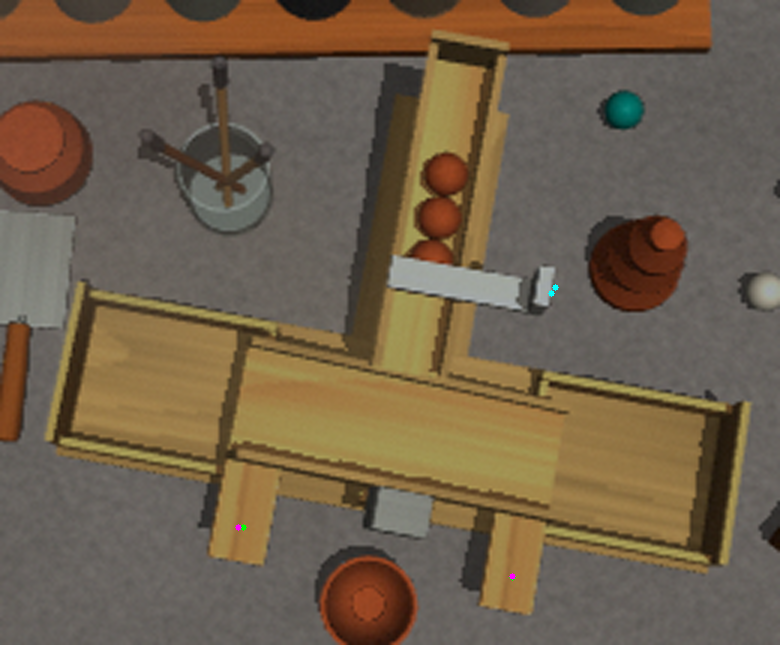

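View pics/c_scene.png

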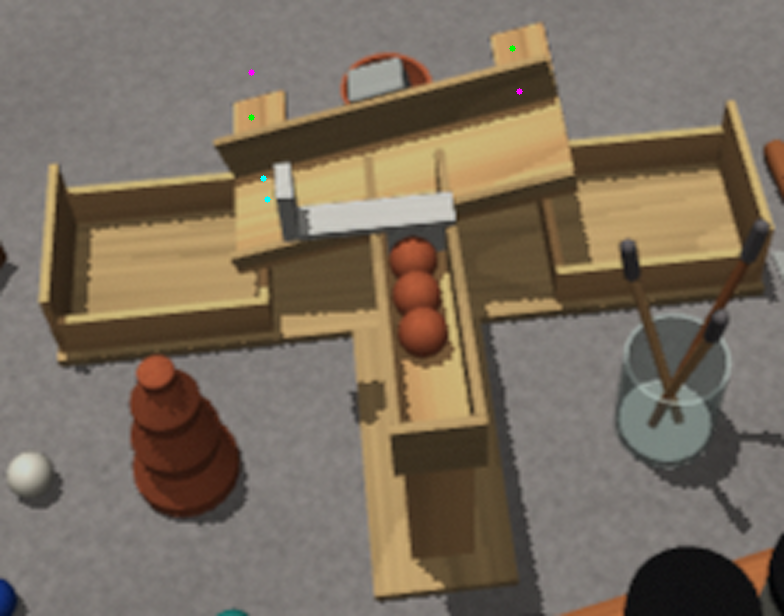

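The green markers land on both plates, so the left end is up (gate +0.24). I'll press thumb_left, the plate at crop (240,525) in the top view. The post's right face measures within a few mm of where it should be. Next I'll work out the tool-frame moves.

```bash
cat > goto.py <<'E'
import sys
from h import *
P=np.load('P.npy'); s=read_state(); M=R.from_quat(s['ee_rot']).as_matrix()
t=S([float(v) for v in sys.argv[1:4]],P); p=s['position']
sx=S((1,0,0),P)-S((0,0,0),P); sy=S((0,1,0),P)-S((0,0,0),P)
print('pos',p.round(1),'target',t.round(1),'tool shift mm',(M.T@(t-p)).round(1))
print('tool axes (cols)\n',M.round(3),'\nsorter x,y in tool',(M.T@sx).round(3),(M.T@sy).round(3))
d=np.array([sx,-np.array([0,0,1.])]); # want tool x=+-sx, tool y=down
for k in(1,-1):
    X=k*sx;Y=np.array([0,0,-1.]);T=np.c_[X,Y,np.cross(X,Y)]; print('rotvec',k,R.from_matrix(M.T@T).as_rotvec().round(3))
a=S((0,0,0),P);q=p-a;print('sorter coords',round(q@sx,1),round(q@sy,1),p[2].round(1),'F',s['contact_force'].round(2),'clk',s['clock'])
E
python3 goto.py -100 100 150
python3 - <<'E'
from h import *
P=np.load('P.npy');c=load('top1')
print('figure top',atz(c,(427,203),135),'jar brush',atz(c,(278,150),195))
E
```

```text
pos [267.  564.5 230.3] target [472.5 110.  150. ] tool shift mm [322.8  81.  380.2]
tool axes (cols)
 [[-0.428 -0.001  0.904]
 [-0.904 -0.002 -0.428]
 [ 0.002 -1.     0.   ]] 
sorter x,y in tool [-0.247 -0.     0.969] [-0.969 -0.002 -0.247]
rotvec 1 [ 2.000e-03 -1.821e+00  1.000e-03]
rotvec -1 [-1.000e-03  1.321e+00  2.000e-03]
sorter coords -388.6 506.9 230.3 F [-0.13  0.3  -0.05] clk 0.1
figure top [ 672.96357615 -191.83221801  135.        ] jar brush [771.74834407 112.80382156 195.        ]
```

>>> play_rows:
  series:
    - [0.032,0,0.038,0,0,0,0]
    - [0.032,0,0.038,0,0,0,0]
    - [0.032,0,0.038,0,0,0,0]
    - [0.032,0,0.038,0,0,0,0]
    - [0.032,0,0.038,0,0,0,0]
    - [0.032,0,0.038,0,0,0,0]
    - [0.032,0,0.038,0,0,0,0]
    - [0.032,0,0.038,0,0,0,0]
    - [0,0,0,0,-0.125,0,0]
    - [0,0,0,0,-0.125,0,0]

```text
clock: 1.1
position: [432.0, 195.3, 226.0]
ee_rot: [0.456, -0.542, 0.545, -0.449]
contact_force: [-0.2, -0.3, -0.6]
gripper_width: -0.1
```

```bash
python3 goto.py -100 100 150
```

```text
pos [432.  195.3 226. ] target [472.5 110.  150. ] tool shift mm [75.8 76.5 55.7]
tool axes (cols)
 [[-0.182 -0.006  0.983]
 [-0.983 -0.009 -0.182]
 [ 0.01  -1.    -0.004]] 
sorter x,y in tool [ 0.009 -0.004  1.   ] [-1.    -0.01   0.009]
rotvec 1 [ 0.011 -1.561  0.005]
rotvec -1 [-0.005  1.58   0.011]
sorter coords -156.1 176.0 226.0 F [-0.2  -0.3  -0.64] clk 1.1
```

>>> play_rows:
  series:
    - [0.025,0.025,0.019,0,0,0,0]
    - [0.025,0.025,0.019,0,0,0,0]
    - [0.026,0.025,0.019,0,0,0,0]
    - [0,0,0,0,0,0,0]
    - [0,0,0,0,0,0,0]

```text
clock: 1.6
position: [475.4, 106.1, 148.9]
ee_rot: [0.456, -0.543, 0.544, -0.449]
contact_force: [-0.2, -0.5, -0.0]
gripper_width: 0.1
```

```bash
python3 goto.py -100 100 70; python3 - <<'E'
from h import *
snap('scene','pre.png');im=cv2.imread('pics/pre.png')[150:340,160:440];cv2.imwrite('pics/pre_c.png',cv2.resize(im,None,fx=2.5,fy=2.5))
E
```

```text
pos [475.4 106.1 148.9] target [472.5 110.   70. ] tool shift mm [-4.  78.9 -3.2]
tool axes (cols)
 [[-0.181 -0.006  0.984]
 [-0.984 -0.007 -0.181]
 [ 0.008 -1.    -0.004]] 
sorter x,y in tool [ 0.011 -0.004  1.   ] [-1.    -0.008  0.011]
rotvec 1 [ 0.009 -1.56   0.003]
rotvec -1 [-0.003  1.581  0.009]
sorter coords -96.4 96.7 148.9 F [-0.2  -0.53 -0.03] clk 1.6
```

View pics/pre_c.png

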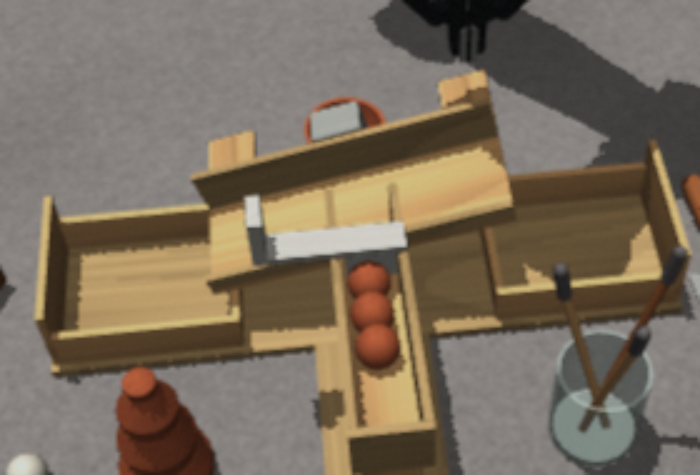

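The fingertips at (467,55) sit directly over the left plate at (465,88). I'll press.

>>> play_rows:
  series:
    - [-0.002,0.02,-0.004,0,0,0,0]
    - [0,0.015,0,0,0,0,0]
    - [0,0.01,0,0,0,0,0]
    - [0,0.01,0,0,0,0,0]
    - [0,0.01,0,0,0,0,0]
    - [0,0.01,0,0,0,0,0]
    - [0,0,0,0,0,0,0]
    - [0,0,0,0,0,0,0]

```text
clock: 2.45
position: [473.9, 114.7, 75.2]
ee_rot: [0.454, -0.54, 0.543, -0.456]
contact_force: [-0.4, -0.7, -0.2]
gripper_width: 0.1
```

```bash
python3 goto.py -100 100 150; python3 - <<'E'
from h import *
snap('scene','press.png');im=cv2.imread('pics/press.png')[150:340,160:440];cv2.imwrite('pics/press_c.png',cv2.resize(im,None,fx=2.5,fy=2.5))
E
```

```text
pos [473.9 114.7  75.2] target [472.5 110.  150. ] tool shift mm [  4.9 -74.8  -0.1]
tool axes (cols)
 [[-0.173  0.005  0.985]
 [-0.985 -0.001 -0.173]
 [ 0.    -1.     0.005]] 
sorter x,y in tool [0.018 0.005 1.   ] [-1.    -0.     0.018]
rotvec 1 [-0.004 -1.552  0.004]
rotvec -1 [-0.004  1.589 -0.004]
sorter coords -99.6 104.9 75.2 F [-0.39 -0.68 -0.16] clk 2.45
```

View pics/press_c.png

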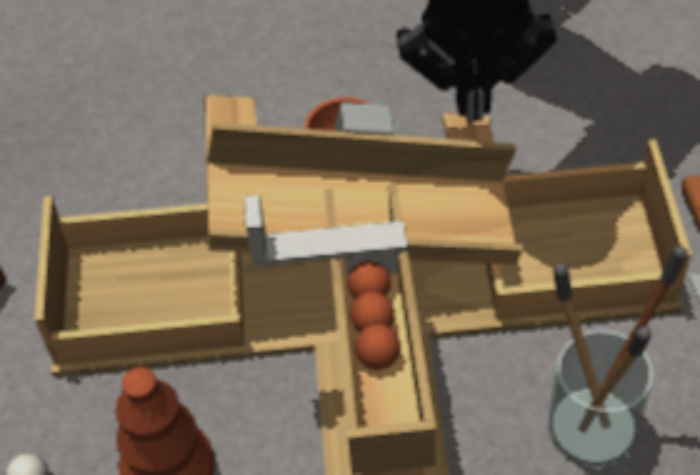

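The gate has gone over: its left end is now down and it isn't pushing on the tool. I'll lift, then cross to the right of the post.

>>> play_rows:
  series:
    - [0,-0.03,0,0,0,0,0]
    - [0,-0.05,0,0,0,0,0]
    - [0,-0.05,0,0,0,0,0]
    - [0,-0.05,0,0,0,0,0]
    - [0,-0.03,0,0,0,0,0]
    - [0.038,0,0.029,0,0,0,0]
    - [0.038,0,0.029,0,0,0,0]
    - [0.038,0,0.029,0,0,0,0]
    - [0.038,0,0.029,0,0,0,0]
    - [0.038,0,0.029,0,0,0,0]

```text
clock: 3.5
position: [586.8, -99.7, 302.8]
ee_rot: [0.452, -0.535, 0.543, -0.464]
contact_force: [0.4, 1.4, 0.0]
gripper_width: -0.2
```

```bash
python3 goto.py 88 -125 185
```

```text
pos [586.8 -99.7 302.8] target [ 614.1 -146.8  185. ] tool shift mm [ 42.7 118.2  32.1]
tool axes (cols)
 [[-0.161  0.02   0.987]
 [-0.987  0.002 -0.161]
 [-0.005 -1.     0.02 ]] 
sorter x,y in tool [0.031 0.02  0.999] [-1.     0.006  0.03 ]
rotvec 1 [-0.02  -1.54   0.011]
rotvec -1 [-0.011  1.601 -0.02 ]
sorter coords 52.3 -84.0 302.8 F [0.45 1.4  0.01] clk 3.5
```

>>> play_rows:
  series:
    - [0.022,0,0.017,0,0,0,0]
    - [0.02,0,0.016,0,-0.03,0,0]
    - [0,0,0,0,0,0,0]
    - [0,0.04,0,0,0,0,0]
    - [0,0.035,0,0,0,0,0]
    - [0,0.03,0,0,0,0,0]
    - [0,0.01,0,0,0,0,0]
    - [0,0,0,0,0,0,0]

```text
clock: 4.3
position: [617.9, -154.7, 188.3]
ee_rot: [0.456, -0.528, 0.54, -0.471]
contact_force: [-0.2, -0.9, 0.9]
gripper_width: -0.1
```

```bash
python3 goto.py 88 -95 185; python3 - <<'E'
from h import *
snap('scene','post.png');snap('top','postt.png')
a=cv2.imread('pics/post.png')[170:370,170:400];b=cv2.imread('pics/postt.png')[150:350,220:450]
im=np.vstack([a,b]);im=np.hstack([a,b]);cv2.imwrite('pics/post_c.png',cv2.resize(im,None,fx=1.7,fy=1.7))
E
```

```text
pos [ 617.9 -154.7  188.3] target [ 619.8 -117.3  185. ] tool shift mm [-37.3   3.4  -3.5]
tool axes (cols)
 [[-0.141  0.028  0.99 ]
 [-0.99   0.001 -0.141]
 [-0.005 -1.     0.028]] 
sorter x,y in tool [0.051 0.027 0.998] [-0.999  0.006  0.05 ]
rotvec 1 [-0.026 -1.52   0.017]
rotvec -1 [-0.017  1.621 -0.026]
sorter coords 93.3 -132.1 188.3 F [-0.24 -0.86  0.94] clk 4.3
```

View pics/post_c.png

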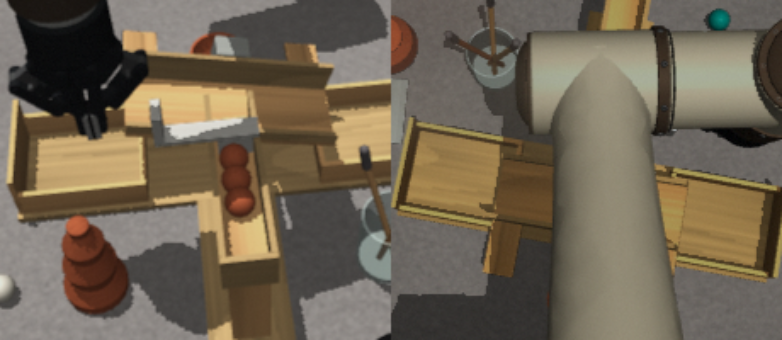

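The tip at left crop (93,135) is about 37 mm clear of the post at (157,120), and the gate still leans left. I'll move in and push.

>>> play_rows:
  series:
    - [-0.01,0.003,-0.006,0,-0.05,0,0]
    - [-0.012,0,0,0,0,0,0]
    - [-0.01,0,0,0,0,0,0]
    - [-0.01,0,0,0,0,0,0]
    - [-0.01,0,0,0,0,0,0]
    - [0,0,0,0,0,0,0]

```text
clock: 5.0
position: [622.9, -98.9, 196.1]
ee_rot: [0.465, -0.511, 0.534, -0.489]
contact_force: [-0.6, 0.5, 0.6]
gripper_width: -0.0
```

```bash
python3 goto.py 88 -50 185; python3 - <<'E'
from h import *
snap('scene','push.png');a=cv2.imread('pics/push.png')[170:340,170:440];cv2.imwrite('pics/push_c.png',cv2.resize(a,None,fx=2,fy=2))
E
```

```text
pos [622.9 -98.9 196.1] target [628.4 -73.2 185. ] tool shift mm [-26.1  11.3   2.6]
tool axes (cols)
 [[-0.091  0.047  0.995]
 [-0.996 -0.001 -0.091]
 [-0.003 -0.999  0.047]] 
sorter x,y in tool [0.101 0.046 0.994] [-0.995  0.008  0.101]
rotvec 1 [-0.04  -1.469  0.032]
rotvec -1 [-0.033  1.672 -0.041]
sorter coords 87.5 -76.3 196.1 F [-0.6   0.52  0.59] clk 5.0
```

View pics/push_c.png

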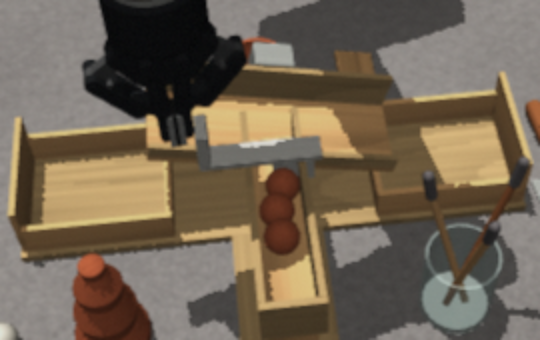

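Fingertips at (178,130) are just at the post (202,140). I'll fix the small yaw, tilt and height drift and keep pushing.

>>> play_rows:
  series:
    - [0,0.011,0.001,-0.045,0.1,0,0]
    - [-0.01,0,0,0,0,0,0]
    - [-0.01,0,0,0,0,0,0]
    - [-0.01,0,0,0,0,0,0]
    - [0,0,0,0,0,0,0]

```text
clock: 5.55
position: [630.2, -70.4, 186.0]
ee_rot: [-0.449, 0.546, -0.546, 0.45]
contact_force: [0.3, -6.4, -1.9]
gripper_width: 0.0
```

```bash
python3 goto.py 88 -50 185; python3 - <<'E'
from h import *
snap('scene','push2.png');a=cv2.imread('pics/push2.png')[170:340,170:440];cv2.imwrite('pics/push2_c.png',cv2.resize(a,None,fx=2,fy=2))
E
```

```text
pos [630.2 -70.4 186. ] target [628.4 -73.2 185. ] tool shift mm [ 3.1  1.  -1.2]
tool axes (cols)
 [[-0.191  0.001  0.982]
 [-0.982  0.001 -0.191]
 [-0.001 -1.     0.001]] 
sorter x,y in tool [-0.     0.001  1.   ] [-1.     0.001 -0.   ]
rotvec 1 [-0.002 -1.571 -0.   ]
rotvec -1 [ 0.     1.571 -0.002]
sorter coords 89.2 -46.9 186.0 F [ 0.29 -6.4  -1.92] clk 5.55
```

View pics/push2_c.png

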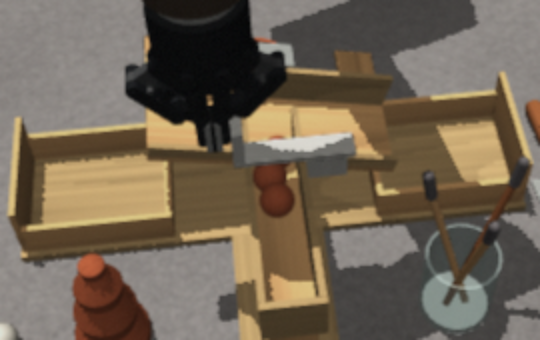

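The stop has opened and the balls are starting to roll. One more gentle push, then wait.

>>> play_rows:
  series:
    - [-0.004,0,0,0,0,0,0]
    - [0,0,0,0,0,0,0]
    - [0,0,0,0,0,0,0]
    - [0,0,0,0,0,0,0]
    - [0,0,0,0,0,0,0]
    - [0,0,0,0,0,0,0]
    - [0,0,0,0,0,0,0]
    - [0.02,0,0,0,0,0,0]
    - [0.04,0,0,0,0,0,0]
    - [0,-0.02,0,0,0,0,0]

```text
clock: 6.6
position: [617.6, -126.9, 204.7]
ee_rot: [0.453, -0.544, 0.544, -0.449]
contact_force: [-0.1, 0.5, -0.3]
gripper_width: -0.2
```

>>> play_rows:
  series:
    - [0,-0.04,0,0,0,0,0]
    - [0,-0.04,0,0,0,0,0]
    - [0,-0.04,0,0,0,0,0]
    - [0,0,0,0,0,0,0]
    - [0,0,0,0,0,0,0]
    - [0,0,0,0,0,0,0]
    - [0,0,0,0,0,0,0]
    - [0,0,0,0,0,0,0]

```text
clock: 7.4
position: [618.8, -121.6, 331.5]
ee_rot: [-0.451, 0.544, -0.543, 0.454]
contact_force: [0.8, -0.5, -1.5]
gripper_width: -0.0
```

```bash
python3 goto.py 88 -50 185|tail -1; python3 - <<'E'
from h import *
snap('scene','end.png');cv2.imwrite('pics/end_c.png',cv2.resize(cv2.imread('pics/end.png')[120:400,100:500],None,fx=1.9,fy=1.9))
E
```

```text
sorter coords 87.8 -99.4 331.5 F [ 0.81 -0.46 -1.5 ] clk 7.4
```

View pics/end_c.png

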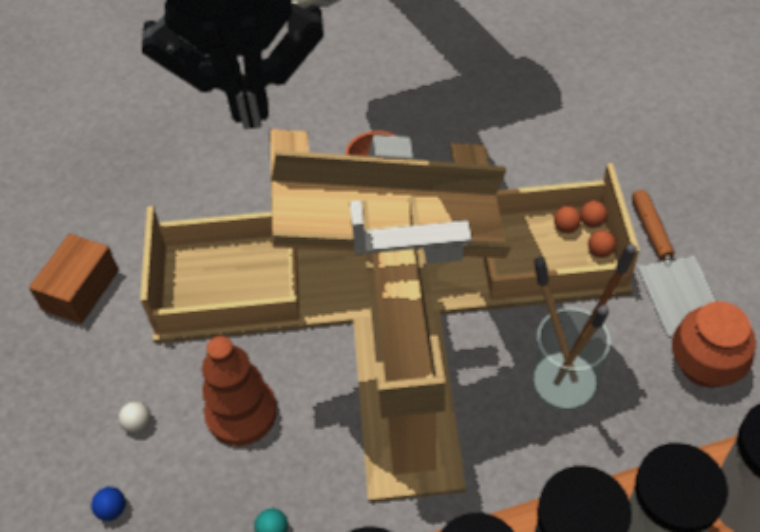

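All three balls are in the left tray at (567,219), (594,213) and (601,243). The gate leans left, the stop is open and the bystanders look undisturbed. The robot is clear, so I'm handing in.

>>> play_rows:
  series:
    - [0,0,0,0,0,0,0]
    - [0,0,0,0,0,0,0]
    - [0,0,0,0,0,0,0]
    - [0,0,0,0,0,0,0]
    - [0,0,0,0,0,0,0]

```text
clock: 7.95
position: [618.4, -121.6, 329.0]
ee_rot: [-0.452, 0.545, -0.542, 0.453]
contact_force: [0.1, -0.1, -0.5]
gripper_width: -0.4
```

```bash
python3 -c "
from bench import *
print(job_done())"
```

```text
the job is handed in; nothing more can be done
None
```

The job is done and handed in at about 8 s on the clock. I pressed the raised left thumb plate until the gate rocked over to lean left, then pushed the stop slide open by its post and lifted the arm clear.

- **Final picture:** it shows all three clay balls in the left tray, the gate leaning left and the slide open. The bystanders look unmoved by eye; I didn't measure them. The bowl is mostly hidden behind the gate in that view.
- **Forces:** the highest reading I saw was about 6.4 N, during the push on the post. I only read forces at the end of each move, so brief peaks could have been higher.
- **Disagreements:** before the push, the post stood several mm further left in the scene image than I predicted, so I closed in slowly. The tool also drifted by up to about 0.1 rad in yaw and 10 mm in height on the way in, which I corrected during the push.

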